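# Fit the crank and start the press spindle in its thread

### The job

Hang the loose crank handle by its square eye on the square head of the press spindle. Then turn the spindle backward with the crank (anticlockwise seen from above) until you feel it drop by one thread, stop there, turn it forward (clockwise) one full turn so that the thread has started, and finish with the gripper still holding the crank's black knob, the crank still on the square. Leave the spice jar, the glass and the tape roll where they are.

Things in the scene. Friction and masses are not known exactly. Their poses are not given: they have to be found in the camera images.
- press: Aluminium and steel screw press fixed on the worktop: base 116 x 150 mm, two posts, a bridge along its y axis (150 x 38 mm, top at height 125 mm, nuts at its ends to 137 mm) with a round boss in the middle (56 mm across, top at 141 mm) through which the upright spindle passes. Origin: centre of the underside, on the spindle's axis; z up.
- spindle_shoulder (a point): On the spindle's axis, top face of its round shoulder (44 mm across, 8 mm thick), 170 to 174 mm above the worktop at the start. Axes turn with the spindle: z up, x and y square to the flats of its square head. The 0.8 kg spindle only turns about and slides along its upright axis, its weight resting on a right-hand, one-start thread of 8 mm pitch.
- square_tip (a point): Tip of the spindle's square head, 35 mm above the shoulder; axes as there. The head is 16 x 16 mm and 29 mm tall, then tapers to the tip. The crank slides freely up and down on it: to let the spindle climb and drop freely, hold the crank about 10 mm above the shoulder, or raise it as the shoulder climbs, and lower it again going forward.
- spindle (a joint): Turn of the spindle in rad, forward (clockwise from above) positive, no limits, about 0.03 N m, stays where left. Starts at 1.0 to 4.0; backward it climbs 8 mm a turn, at about 0 it passes the thread's end and drops 8 mm at once by its own weight (further back it climbs again). One turn forward from the drop (about 6.28) takes it 8 mm lower still.
- crank: Loose steel crank, 0.2 kg, flat on the worktop, knob up. Origin: centre of its square eye, underside; z up, x along the arm to the knob. Arm 16 mm wide (y), 12 mm thick, free to grip across from x = 18 to 59 mm; centre of mass near x = 35 mm. Knob on the arm at x = 70 mm.
- crank_eye (a point): Centre of the square eye on the crank's underside (point and axes as crank). The eye is a 36 x 36 mm block, 12 mm thick, with a square through hole 19.5 x 19.5 mm, sides along x and y: on the square head 1.75 mm of play all round and about 14 degrees of turning play either way; it fits in any of four quarter turns.
- knob_mid (a point): Middle of the black knob: upright round sleeve 18 mm across, 33 mm tall from just above the arm's top; centred 70 mm from the eye's centre, 29 mm above the crank's underside. It spins freely on its pin, so a gripper holding it can lead the crank round in a circle without turning itself. Axes as crank.
- spice_jar: Bystander: spice jar with a white cap, 47 mm across, 98 mm tall, origin at its underside; leave it alone.
- glass: Bystander: drinking glass, 65 mm across, 88 mm tall, origin at its underside; leave it alone.
- tape_roll: Bystander: roll of dark tape lying flat, 57 mm across, 19 mm tall, origin at its underside; leave it alone.

How it is judged:
By the outcome, as a careful person would: the job done as asked, in the order asked, and still so for the second after the job is handed in, while the arm keeps its last pose, push and grip.
It also fails if it takes over 72 s, if anything falls off the work surface, if the arm or the gripper's body presses on something with over 40 N, if the wrist force passes 120 N, or if a joint passes its speed limit or range.

### The arm

A 7-joint arm with a two-finger parallel gripper is mounted at the origin on a cart in front of the work surface, level with it; the furniture and walls round the work are solid. World frame = base frame: x ahead of the robot, y to its left, z up, the work surface at z = 0. Lengths are in m, angles in rad, forces in N, time in s.
With the tool pointing down it reaches from about 0.425 to 0.8 m from the base axis. Payload 8.3 kg.
Tool frame: the origin (TCP) lies at the very end of the fingers, on their centre line; the grasp point (between the pads) lies 19 mm behind it (manip.grip_depth is the z of the grasp point in the tool frame, in m); z points along the fingers, y is the line along which they close (so a half turn about z gives the same grasp; the last joint's range is limited). The gripper opens to 85 mm and grips with 20 to 120 N. Pads are 22 mm wide; open, the fingers measure 114 mm over their backs; the gripper's body (76 mm by 85 mm) begins 54 mm behind the grasp point. The pads swing forward as they close: fully open they stand 13 mm farther back than shut.
Start: joints at [-1.401, 0.383, 0.016, 1.37, -0.006, 1.388, -0.046], TCP at [0.144, 0.608, 0.231] pointing down, gripper open.
Joint ranges: [-2.95, 2.95], [-0.25, 2.06], [-1.52, 1.56], [0.18, 2.33], [-1.44, 4.58], [0.02, 2.06], [-3.01, 3.01]. Speed limits (rad/s): [2.39, 2.39, 3.01, 3.01, 3.14, 3.14, 3.14].

### API

Orientations are given as a rotation vector (axis times angle).
In Python, from plant import manip gives the robot as it stands.
- The arm moves only by the tool drive_tool, never from a script. Its argument "commands" is a list of rows, each a list of 2 entries, a list of its own where there are three numbers: the shift along the tool's x, y, z in units of 40 mm (1.0 is 40 mm), then the turn, a rotation vector about the tool's x, y, z in rad. In form: [[[tx, ty, tz], [ax, ay, az]], ...]. A call has 1 to 20 rows; each row is the pose to reach, as a shift and turn from the pose commanded when the call began, along the tool's axes at that moment; what a row does not reach only later rows make up. A row lasts 1/12 s, in which the tool goes at most 41.7 mm and 7.16 degrees, less where a joint would pass 70% of its speed; a pose out of reach is approached as far as the arm can. A call with a gripper value outside its range is refused whole. "gripper" is the finger opening in mm, from 0 to 85.4, set as the call begins (left out, the last holds). The fingers move at their own pace and stop on an object; the grip force is fixed at half the most. Time passes only in rows, so rows that repeat a pose let the fingers close. It gives the time, the measured TCP pose, the force, the opening and the grip force at its end, in the units of the state.
- manip.state(): the state, without advancing time (a new reading comes with each control period).
- manip.read_camera(name): name is "scene" or "top" or "wrist"; returns a dict with "image" (400x640x3 uint8, red, green, blue), "intrinsics" (3x3 intrinsics, pixels), "T" (4x4, takes a point from camera to world coordinates). Camera axes: x right, y up, looking along -z (the intrinsics and any distortion apply to the point x, -y, -z); pixel columns grow to the right and rows downward; lengths in m; the calibration is good to about 2 mm. A picture is of the moment at which its call begins. There is no depth.
- manip.finish_job(): hands the job in; it is judged then, once.
The state is a dict: "t": time; "joint_pos": joint angles; "joint_velocities": joint speeds; "joint_efforts": joint torques, N m; "position": TCP position; "ee_rot": TCP orientation; "wrist_force": force on the tool from outside, world axes, zero at the start; "ft_torque": the same for the moment, N m; "finger_gap": opening from 0.0 (shut) to 1.0 (fully open); "grip_force": force on a finger pad.
Only numpy, scipy, OpenCV 4.12 (cv2) and the standard library are available. Lean on these libraries where they do the work, as an engineer would, in place of code of your own. Each camera call takes 0.05 s, during which the arm holds its last target. There are 200 camera calls.

## Working session

There is one attempt and no reset: what is moved stays moved. The work goes in short steps, Python scripts to look and compute and a tool call to move; the robot and the scene stay as the last step left them, time stands still between calls to the robot, and variables do not carry over. Pictures are saved under pics/ and viewed, at most 10 in all, crops included, and the job is handed in when it is done.

Besides the shell and the picture viewer there is one more tool, called after "Emit:" as name(argument=value, ...) on one line, values as JSON. drive_tool: Moves the arm, as the interface text tells. Its arguments: {"type":"object","properties":{"commands":{"type":"array"},"gripper":{"type":"number"}},"required":["commands"]}

```bash
mkdir -p pics; ls; python3 - <<'E'
from plant import manip
import cv2,numpy as np
np.set_printoptions(precision=4,suppress=True)
s=manip.state();print(s, manip.grip_depth)
ims=[]
for n in("scene","top"):
    c=manip.read_camera(n);print(n,c["intrinsics"],c["T"],[k for k in c])
    np.savez(f"pics/{n}0.npz",**{k:c[k] for k in("image","intrinsics","T")})
    cv2.imwrite(f"pics/{n}0.png",c["image"][:,:,::-1])
E
```

```text
pics
{'t': 0.0, 'joint_pos': array([-1.4009,  0.3843,  0.0164,  1.3712, -0.0063,  1.3882, -0.0465]), 'joint_velocities': array([ 0.0004,  0.0007, -0.0016, -0.0002,  0.0003, -0.0001,  0.0001]), 'joint_efforts': array([  0.0005, -62.7594,   0.8443, -37.1815,   0.0164,   0.0145,
        -0.    ]), 'position': array([0.1441, 0.6076, 0.2303]), 'ee_rot': array([-0.3647, -3.1201,  0.0032]), 'wrist_force': array([0.1418, 0.4006, 0.0017]), 'ft_torque': array([ 0.0093, -0.0194,  0.0129]), 'grip_force': 0.0, 'finger_gap': 1.0010933030742954} -0.0187
scene [[408.9437   0.     318.3232]
 [  0.     408.9437 199.359 ]
 [  0.       0.       1.    ]] [[ 0.7356  0.4897 -0.468   0.0782]
 [-0.6774  0.5311 -0.509  -0.3959]
 [-0.0007  0.6915  0.7224  0.8803]
 [ 0.      0.      0.      1.    ]] ['image', 'intrinsics', 'T']
top [[402.4021   0.     329.0147]
 [  0.     402.4021 195.2115]
 [  0.       0.       1.    ]] [[-0.0614  0.975  -0.2134  0.3832]
 [-0.9981 -0.0602  0.0117  0.1115]
 [-0.0014  0.2137  0.9769  1.0019]
 [ 0.      0.      0.      1.    ]] ['image', 'intrinsics', 'T']
```

View pics/scene0.png

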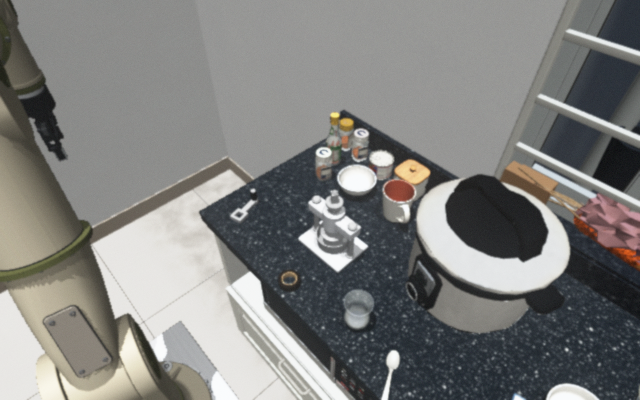

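View pics/top0.png

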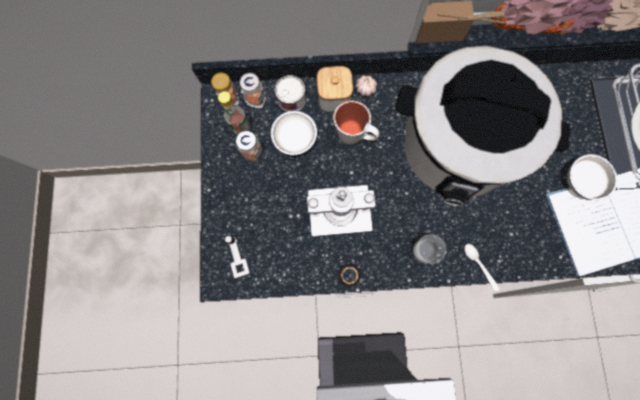

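The top view shows the crank with its eye near (239,268) and knob near (229,240). The press spindle is near (341,197), the tape at (349,275), the glass at (429,249) and the jar at (248,145). Next I'll measure from these.

```bash
cat > h.py <<'E'
import cv2,numpy as np
from scipy.spatial.transform import Rotation as R
np.set_printoptions(precision=4,suppress=True)
def load(n): return dict(np.load(f"pics/{n}.npz"))
def grab(cam,name):
    from plant import manip
    c=manip.read_camera(cam); np.savez(f"pics/{name}.npz",**{k:c[k] for k in("image","intrinsics","T")}); return load(name)
def ray(c,u,v):
    K,T=c["intrinsics"],c["T"]
    d=np.array([(u-K[0,2])/K[0,0],-(v-K[1,2])/K[1,1],-1.])
    return T[:3,3],T[:3,:3]@d
def onz(c,u,v,z):
    o,d=ray(c,u,v); return o+d*(z-o[2])/d[2]
def proj(c,p):
    K,T=c["intrinsics"],c["T"]; q=T[:3,:3].T@(np.asarray(p)-T[:3,3]); return np.array([K[0,0]*q[0]/-q[2]+K[0,2],K[1,1]*q[1]/q[2]+K[1,2]])
def tri(*cuv):
    A=np.zeros((3,3));b=np.zeros(3)
    for c,uv in cuv:
        o,d=ray(c,*uv);d=d/np.linalg.norm(d);M=np.eye(3)-np.outer(d,d);A+=M;b+=M@o
    return np.linalg.solve(A,b)
def crop(c,u0,v0,w,h,s): return cv2.resize(c["image"][v0:v0+h,u0:u0+w,::-1],None,fx=s,fy=s,interpolation=cv2.INTER_CUBIC)
E
python3 - <<'E'
from h import *
t,s=load("top0"),load("scene0")
a=crop(t,215,225,50,60,7); b=crop(t,300,175,80,65,5); c=crop(s,220,180,50,50,7); d=crop(s,290,185,80,70,5)
out=np.zeros((800,800,3),np.uint8)
out[:420,:350]=a;out[:325,360:760]=b;out[425:775,:350]=c;out[425:775,360:760]=d
cv2.imwrite("pics/c1.png",cv2.resize(out,(600,600)))
print("eye",onz(t,239,268,.012),onz(s,240,212,.012),"knob",onz(t,229,240,.046),onz(s,253,192,.046))
print("sq",onz(t,341,195,.2))
for n,uv,z in(("tape",(349,275),.019),("glass",(430,249),.05),("jar",(248,140),.098)):print(n,onz(t,*uv,z))
E
```

```text
eye [0.4327 0.3284 0.012 ] [0.4425 0.3307 0.012 ] knob [0.498  0.3438 0.046 ] [0.5005 0.3407 0.046 ]
sq [0.5573 0.0774 0.2   ]
tape [0.3996 0.0639 0.019 ]
glass [ 0.4472 -0.129   0.05  ]
jar [0.7263 0.2842 0.098 ]
```

View pics/c1.png

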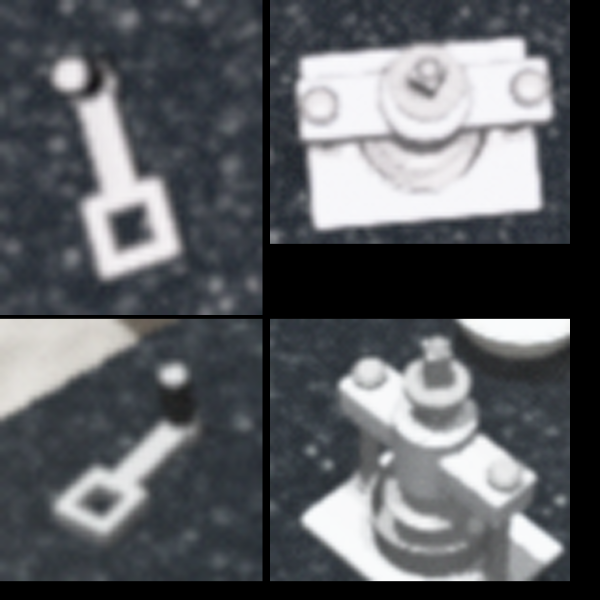

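The crops show the eye's hole at top (240.0,268.4) and scene (239.2,214.5), and the knob top at top (228.3,239.3) and scene (253.1,190.3). The square tip is at top (342.1,193.7) and scene (334.3,192.5).

```bash
cat >> h.py <<'E'
def move(p,yaw):
    "shift (40 mm units) and turn to TCP position p, tool down, closing line (tool y) at world yaw (mod pi, nearest)"
    from plant import manip
    s=manip.state(); R0=R.from_rotvec(s["ee_rot"]); M=R0.as_matrix()
    best=None
    for k in(0,1):
        a=yaw+k*np.pi; y=np.array([np.cos(a),np.sin(a),0]); z=np.array([0,0,-1.]); T=R.from_matrix(np.c_[np.cross(y,z),y,z])
        w=(R0.inv()*T).as_rotvec()
        if best is None or np.linalg.norm(w)<np.linalg.norm(best): best=w
    print("shift",M.T@(np.asarray(p)-s["position"])/.04,"turn",best,"at",s["position"],"q7",s["joint_pos"][6])
E
python3 - <<'E'
from h import *
t,s=load("top0"),load("scene0")
eye=tri((t,(240,268.4)),(s,(239.2,214.5)));k=tri((t,(228.3,239.3)),(s,(253.1,190.3)));tip=tri((t,(342.1,193.7)),(s,(334.3,192.5)))
print(eye,k,np.linalg.norm((k-eye)[:2]),tip)
yaw=np.arctan2(*(k-eye)[1::-1]);print("yaw",yaw)
g=eye+.038*np.array([np.cos(yaw),np.sin(yaw),0]);g[2]=.16
move(g,yaw+np.pi/2)
E
```

```text
[0.4333 0.3248 0.0129] [0.5009 0.3433 0.0504] 0.07017599819384157 [0.5605 0.0746 0.2002]
yaw 0.26748630651257743
shift [-9.4999 -4.7573  1.768 ] turn [-0.0017 -0.0004 -0.5002] at [0.1441 0.6077 0.2304] q7 -0.04647733533755593
```

Emit:
drive_tool(commands=[[[-1, -0.5, 0], [0, 0, 0]], [[-2, -1, 0], [0, 0, 0]], [[-3, -1.5, 0], [0, 0, -0.1]], [[-4, -2, 0.2], [0, 0, -0.2]], [[-5, -2.5, 0.5], [0, 0, -0.3]], [[-6, -3, 0.8], [0, 0, -0.4]], [[-7, -3.5, 1.1], [0, 0, -0.5]], [[-8, -4, 1.4], [0, 0, -0.5]], [[-8.8, -4.4, 1.6], [0, 0, -0.5]], [[-9.5, -4.76, 1.76], [0, 0, -0.5]], [[-9.5, -4.76, 1.76], [0, 0, -0.5]], [[-9.5, -4.76, 1.76], [0, 0, -0.5]], [[-9.5, -4.76, 1.76], [0, 0, -0.5]]])

```text
t: 1.18
position: [0.4705, 0.3338, 0.1601]
ee_rot: [0.414, -3.113, 0.002]
wrist_force: [0.5, 1.6, 0.6]
finger_gap: 1.002
grip_force: 0.0
```

```bash
python3 - <<'E'
from h import *
w=grab("wrist","w1");print(w["T"],w["intrinsics"])
cv2.imwrite("pics/w1.png",w["image"][:,:,::-1])
for p in((.4333,.3248,.012),(.5009,.3433,.046),(.53,.1,.2)):print(proj(w,p))
from plant import manip;s=manip.state();print(s["t"],s["position"],s["ee_rot"])
E
```

```text
[[-0.261  -0.9198 -0.2931  0.396 ]
 [ 0.9653 -0.2489 -0.0786  0.3134]
 [-0.0006 -0.3035  0.9528  0.3032]
 [ 0.      0.      0.      1.    ]] [[290.5784   0.     316.0239]
 [  0.     290.5784 200.0744]
 [  0.       0.       1.    ]]
[317.4582 148.6446]
[317.7164 227.1262]
[-263.3983  293.4826]
1.2333 [0.4695 0.3355 0.1605] [ 0.4181 -3.1125  0.0001]
```

View pics/w1.png

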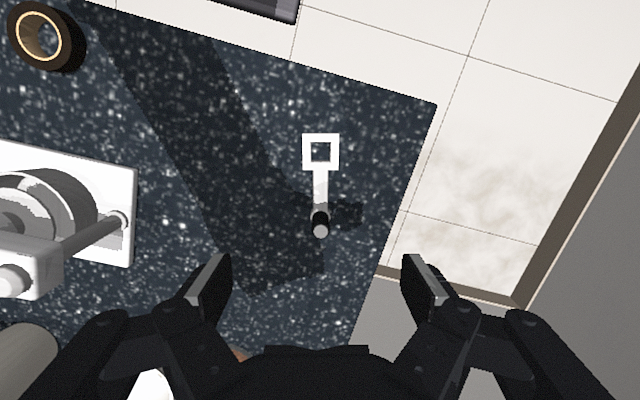

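The wrist picture shows the eye centred near (320.5,152), the knob top at (320.5,230), and the arm running straight along the image columns.

```bash
python3 - <<'E'
from h import *
w=load("w1")
e=onz(w,320.5,151.7,.012);k=onz(w,320.3,231,.0455)
yaw=np.arctan2(*(k-e)[1::-1]);print(e,k,np.linalg.norm((k-e)[:2]),yaw)
g=e+.036*np.array([np.cos(yaw),np.sin(yaw),0]);g[2]=.004
move(g,yaw+np.pi/2)
E
```

```text
[0.4354 0.3285 0.012 ] [0.5043 0.3468 0.0455] 0.07130232697672315 0.2594516451245871
shift [-0.0384  0.05    3.9115] turn [ 0.0001 -0.0012  0.0076] at [0.4695 0.3355 0.1605] q7 1.2084539664261444
```

Emit:
drive_tool(commands=[[[-0.03, 0.04, 1], [0, 0, 0]], [[-0.03, 0.04, 2], [0, 0, 0]], [[-0.03, 0.04, 3], [0, 0, 0]], [[-0.03, 0.04, 3.6], [0, 0, 0]], [[-0.03, 0.04, 3.9], [0, 0, 0]], [[-0.03, 0.04, 3.9], [0, 0, 0]]])

```text
t: 1.73
position: [0.4678, 0.3374, 0.0022]
ee_rot: [0.422, -3.108, 0.003]
wrist_force: [0.0, -1.3, 0.4]
finger_gap: 1.004
grip_force: 0.0
```

Emit:
drive_tool(commands=[[[0, 0, 0], [0, 0, 0]], [[0, 0, 0], [0, 0, 0]], [[0, 0, 0], [0, 0, 0]], [[0, 0, 0], [0, 0, 0]], [[0, 0, 0], [0, 0, 0]], [[0, 0, 0], [0, 0, 0]], [[0, 0, 0], [0, 0, 0]], [[0, 0, 0], [0, 0, 0]], [[0, 0, 0], [0, 0, 0]], [[0, 0, 0], [0, 0, 0]], [[0, 0, 0], [0, 0, 0]], [[0, 0, 0], [0, 0, 0]]], gripper=5)

```text
t: 2.73
position: [0.4712, 0.3375, 0.0061]
ee_rot: [-0.418, 3.112, 0.002]
wrist_force: [-1.3, -0.8, 7.0]
finger_gap: 0.159
grip_force: 58.8
```

```bash
python3 - <<'E'
from h import *
y=.26;c=np.array([np.cos(y),np.sin(y),0]);n=np.array([-c[1],c[0],0])
g=np.array([.5605,.0746,0])+.05*n+.036*c;g[2]=.25;print(g)
move(g,y+np.pi/2)
E
```

```text
[0.5824 0.1322 0.25  ]
shift [-1.3346 -5.6799 -6.1011] turn [0.0008 0.0013 0.0071] at [0.4712 0.3375 0.0061] q7 1.2325884825618085
```

Emit:
drive_tool(commands=[[[0, 0, -0.5], [0, 0, 0]], [[0, 0, -1.3], [0, 0, 0]], [[0, 0, -2.2], [0, 0, 0]], [[0, 0, -3.1], [0, 0, 0]], [[0, 0, -4], [0, 0, 0]], [[0, 0, -4.9], [0, 0, 0]], [[-0.1, -0.5, -5.7], [0, 0, 0]], [[-0.3, -1.3, -6.1], [0, 0, 0]], [[-0.5, -2.1, -6.1], [0, 0, 0]], [[-0.7, -2.9, -6.1], [0, 0, 0]], [[-0.9, -3.7, -6.1], [0, 0, 0]], [[-1.1, -4.5, -6.1], [0, 0, 0]], [[-1.3, -5.2, -6.1], [0, 0, 0]], [[-1.33, -5.68, -6.1], [0, 0, 0]], [[-1.33, -5.68, -6.1], [0, 0, 0]], [[-1.33, -5.68, -6.1], [0, 0, 0]]])

```text
t: 4.07
position: [0.5822, 0.1301, 0.2486]
ee_rot: [0.413, -3.114, 0.001]
wrist_force: [-1.0, 0.7, -1.6]
finger_gap: 0.163
grip_force: 59.2
```

```bash
python3 - <<'E'
from h import *
w=grab("wrist","w2");t=grab("top","t2")
out=np.zeros((600,800,3),np.uint8)
out[:,:]=0
a=cv2.resize(w["image"][:250,200:600,::-1],None,fx=2,fy=2,interpolation=cv2.INTER_CUBIC);out[:500]=a
cv2.imwrite("pics/w2.png",out)
print(proj(w,(.5605,.0746,.205)),proj(w,(.5476,.123,.245)))
from plant import manip;s=manip.state();print(s["t"],s["position"],s["ee_rot"],s["finger_gap"],s["wrist_force"])
E
```

```text
[243.4689 174.4965] [320.7722 191.5762]
4.1667 [0.5815 0.1331 0.2486] [ 0.4201 -3.1125 -0.0011] 0.16238111052579662 [-0.1311  0.2558 -1.8591]
```

View pics/w2.png

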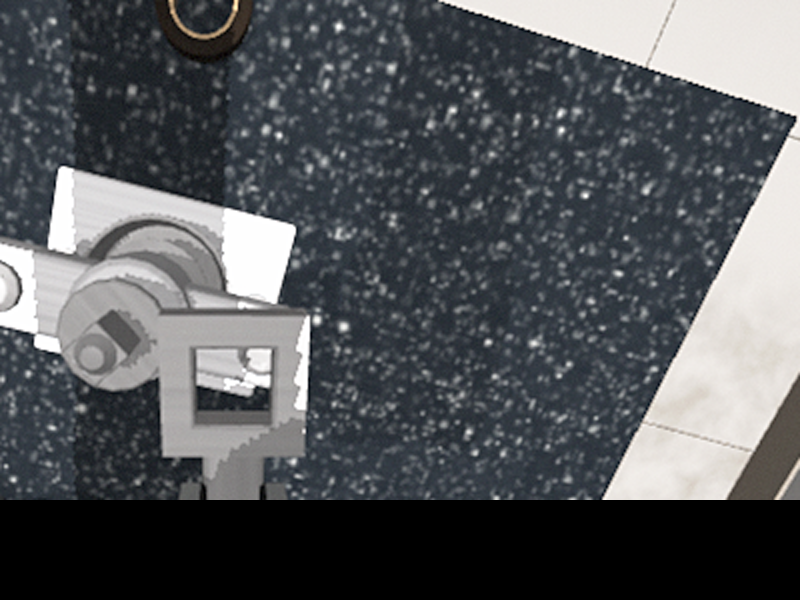

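Displayed at 2x: the spindle tip is at (97,351), i.e. pixel (248.5,175.5), and the eye's top-face centre is at (234,384), i.e. (317,192). The square's faces show at an angle, so I'll zoom in on them.

```bash
python3 - <<'E'
from h import *
w=load("w2")
a=crop(w,222,130,80,60,10)
cv2.imwrite("pics/w2b.png",a)
E
```

```text
(no output)
```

View pics/w2b.png

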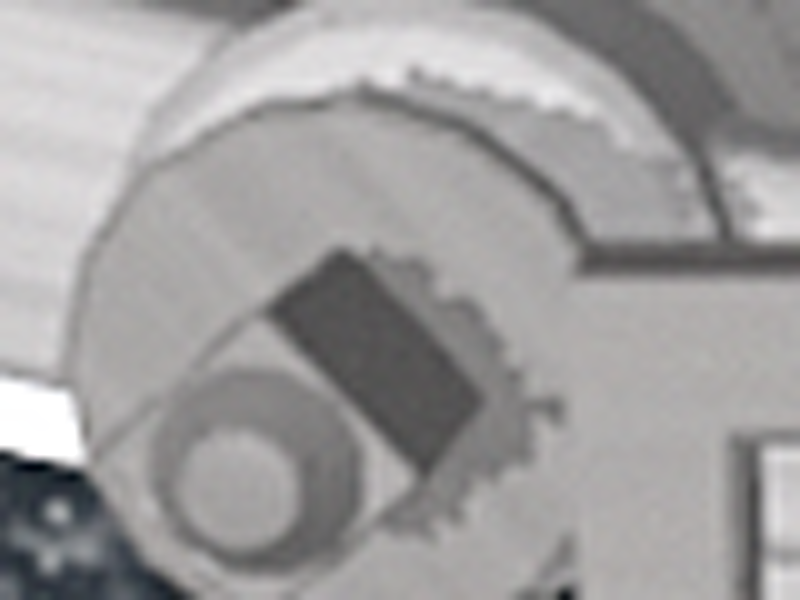

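The zoom shows the square's base edge from (345,248) to (482,400), its top edge from (265,312) to (425,472), and the tip disc centred at (240,487).

```bash
python3 - <<'E'
from h import *
w=load("w2")
P=lambda x,y,z:onz(w,222+(x+.5)/10-.5,130+(y+.5)/10-.5,z)
for a,b,z in(((345,248),(482,400),.172),((265,312),(425,472),.201)):
    p,q=P(*a,z),P(*b,z);m=(p+q)/2;d=q-p;ang=np.arctan2(d[1],d[0]);L=np.linalg.norm(d)
    nrm=np.array([d[1],-d[0],0])/L
    print("edge",p,q,L,ang%(np.pi/2),"centre",m+.008*nrm,m-.008*nrm)
print("tip",P(240,487,.207),"cone base",P(256,470,.201))
for z in(.2426,.2546): print("eye",onz(w,317,192,z))
# eye hole outline on top face
e=[onz(w,200+x/2,y/2,.2546) for x,y in((160,312),(308,312),(308,457),(160,457))]
print(e[1]-e[0],e[2]-e[1],np.mean(e,0))
u,_=proj(w,(.55,.12,.25)),0
from plant import manip;s=manip.state();print(s["position"],s["ee_rot"],R.from_rotvec(s["ee_rot"]).as_matrix())
E
```

```text
edge [0.5521 0.0747 0.172 ] [0.5608 0.0872 0.172 ] 0.015226216888768733 0.9617140913755641 centre [0.563  0.0763 0.172 ] [0.5499 0.0855 0.172 ]
edge [0.5517 0.075  0.201 ] [0.5596 0.0875 0.201 ] 0.014711142229018079 1.0088444152458873 centre [0.5624 0.077  0.201 ] [0.5489 0.0855 0.201 ]
tip [0.562  0.0768 0.207 ] cone base [0.5624 0.0765 0.201 ]
eye [0.549  0.1213 0.2426]
eye [0.5457 0.1204 0.2546]
[-0.0091  0.0337  0.    ] [0.0354 0.0111 0.    ] [0.5465 0.1206 0.2546]
[0.5815 0.1331 0.2486] [ 0.4201 -3.1125 -0.0011] [[-0.9642 -0.2651 -0.0009]
 [-0.2651  0.9642  0.0006]
 [ 0.0007  0.0008 -1.    ]]
```

```bash
python3 - <<'E'
from h import *
from plant import manip
s=manip.state();print(s["position"],s["t"],s["joint_velocities"])
move((.5925,.0591,.243),-.586+np.pi/2)
E
```

```text
[0.5815 0.1331 0.2486] 4.1667 [-0.0149 -0.0026 -0.0087 -0.0018  0.0023  0.0002  0.0009]
shift [ 0.2245 -1.856   0.1391] turn [ 0.0004 -0.001   0.8543] at [0.5815 0.1331 0.2486] q7 1.6353849749063643
```

Emit:
drive_tool(commands=[[[0.03, -0.25, 0], [0, 0, 0.1]], [[0.06, -0.5, 0], [0, 0, 0.2]], [[0.1, -0.75, 0], [0, 0, 0.3]], [[0.13, -1, 0], [0, 0, 0.4]], [[0.16, -1.3, 0], [0, 0, 0.5]], [[0.2, -1.55, 0], [0, 0, 0.6]], [[0.22, -1.75, 0], [0, 0, 0.7]], [[0.22, -1.86, 0.15], [0, 0, 0.8]], [[0.22, -1.86, 0.15], [0, 0, 0.854]], [[0.22, -1.86, 0.15], [0, 0, 0.854]], [[0.22, -1.86, 0.15], [0, 0, 0.854]], [[0.22, -1.86, 0.15], [0, 0, 0.854]], [[0.22, -1.86, 0.15], [0, 0, 0.854]], [[0.22, -1.86, 0.15], [0, 0, 0.854]], [[0.22, -1.86, 0.15], [0, 0, 0.854]], [[0.22, -1.86, 0.15], [0, 0, 0.854]]])

```text
t: 5.5
position: [0.5932, 0.058, 0.243]
ee_rot: [0.908, 3.007, 0.0]
wrist_force: [-0.9, 0.2, -2.8]
finger_gap: 0.157
grip_force: 59.2
```

```bash
python3 - <<'E'
from h import *
from plant import manip
for i in range(3):
    s=manip.state();print(s["t"],s["position"],s["ee_rot"],s["joint_velocities"][:2])
    w=grab("wrist","w3")
print(proj(w,(.5613,.0798,.207)),proj(w,(.5613,.0798,.249)))
out=np.zeros((600,800,3),np.uint8)
cv2.imwrite("pics/w3.png",crop(w,267,150,100,75,8))
E
```

```text
5.5 [0.5932 0.058  0.243 ] [0.9079 3.0075 0.0001] [ 0.0015 -0.0001]
5.55 [0.5932 0.0579 0.2429] [ 0.9081  3.0075 -0.    ] [-0.0004  0.0017]
5.6 [0.5932 0.0579 0.2429] [-0.9082 -3.0074  0.0001] [0.0016 0.0012]
[316.7045 171.9344] [316.9762 190.1434]
```

View pics/w3.png

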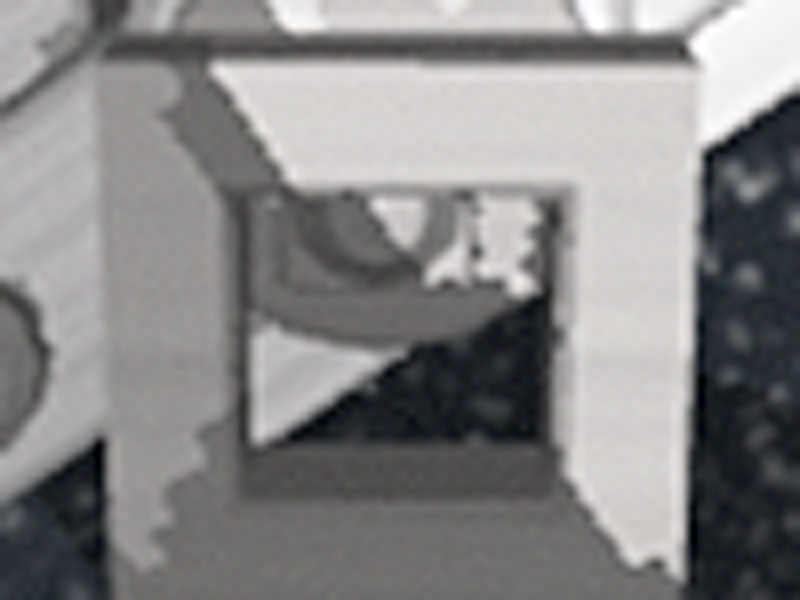

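The close view shows the head's far top edge horizontal at y≈289 and spanning x≈280–475, so its centre is at 378. The eye's top hole runs over x 230–575 and y 185–500, and its underside opening over x 245–552 with its lower edge at y≈443. The head is aligned in yaw but sits slightly left of the hole.

```bash
python3 - <<'E'
from h import *
w=load("w3")
from plant import manip;s=manip.state();M=R.from_rotvec(s["ee_rot"]).as_matrix();p=s["position"]
def P(x,y,z):return M.T@(onz(w,267+(x+.5)/8-.5,150+(y+.5)/8-.5,z)-p)*1000
zt=p[2]+.006;zb=p[2]-.006
print("tool-frame mm. head far edge mid",P(378,289,.201),"ends",P(280,289,.201),P(475,289,.201))
print("tip disc bottom",P(378,262,.207))
for z,pts in((zt,((230,185),(575,185),(230,500),(575,500))),(zb,((245,443),(552,443))),(zt,((103,58),(693,58)))):
    print([P(*q,z)[:2] for q in pts])
E
```

```text
tool-frame mm. head far edge mid [28.1626 -1.2819 41.8781] ends [28.1654 -9.3365 41.8781] [28.1599  6.6912 41.878 ]
tip disc bottom [31.9687 -1.2348 35.8783]
[array([47.3488, -9.8226]), array([47.3426, 10.9   ]), array([ 27.2222, -10.2611]), array([27.2128, 11.3707])]
[array([ 26.9366, -10.056 ]), array([26.9281, 10.7141])]
[array([ 54.9946, -17.1559]), array([54.986 , 17.6922])]
```

Emit:
drive_tool(commands=[[[-0.018, -0.044, 0], [0, 0, 0]], [[-0.018, -0.044, 0.2], [0, 0, 0]], [[-0.018, -0.044, 0.4], [0, 0, 0]], [[-0.018, -0.044, 0.6], [0, 0, 0]], [[-0.018, -0.044, 0.75], [0, 0, 0]], [[-0.018, -0.044, 0.85], [0, 0, 0]], [[-0.018, -0.044, 0.95], [0, 0, 0]], [[-0.018, -0.044, 1.0], [0, 0, 0]], [[-0.018, -0.044, 1.0], [0, 0, 0]]])

```text
t: 6.4
position: [0.5926, 0.056, 0.2024]
ee_rot: [-0.908, -3.007, 0.001]
wrist_force: [0.4, 0.1, -3.0]
finger_gap: 0.16
grip_force: 59.3
```

Emit:
drive_tool(commands=[[[0, 0, 0.1], [0, 0, 0]], [[0, 0, 0.2], [0, 0, 0]], [[0, 0, 0.3], [0, 0, 0]], [[0, 0, 0.4], [0, 0, 0]], [[0, 0, 0.48], [0, 0, 0]], [[0, 0, 0.52], [0, 0, 0]], [[0, 0, 0.52], [0, 0, 0]]])

```text
t: 6.98
position: [0.5925, 0.056, 0.1815]
ee_rot: [-0.908, -3.007, 0.001]
wrist_force: [0.3, -0.4, -2.2]
finger_gap: 0.162
grip_force: 59.3
```

```bash
python3 - <<'E'
from h import *
from plant import manip
s=manip.state();print(s["position"],s["wrist_force"],s["ft_torque"])
w=grab("wrist","w4");c=grab("scene","s4")
out=np.zeros((560,800,3),np.uint8);out[:,:400]=crop(w,267,140,100,140,4);out[:560,400:]=crop(c,290,160,80,112,5)
cv2.imwrite("pics/w4.png",out)
E
```

```text
[0.5925 0.056  0.1815] [ 0.2555 -0.3822 -2.232 ] [-0.0018  0.013  -0.0002]
```

View pics/w4.png

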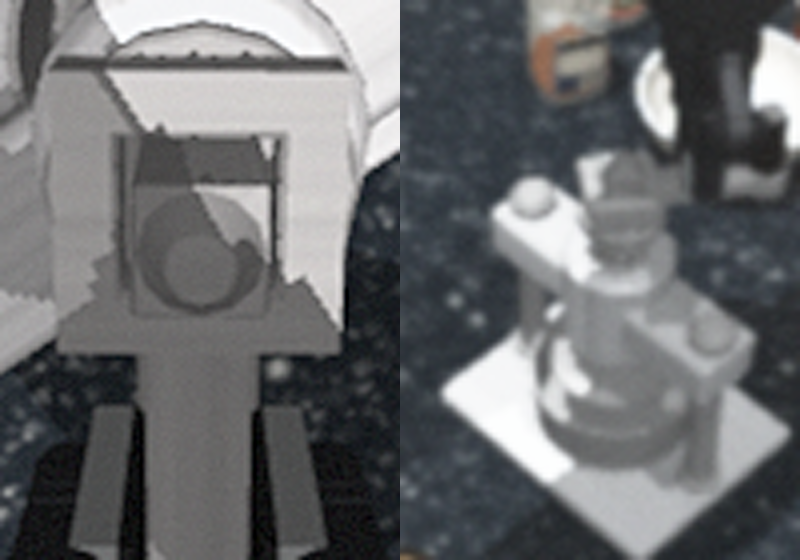

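The left panel shows the square head, with its tip ring at about (200,260), standing up through the eye. The right panel shows the crank at the height of the shoulder, so it is on. I'll lower a touch more and release.

Emit:
drive_tool(commands=[[[0, 0, 0.05], [0, 0, 0]], [[0, 0, 0.05], [0, 0, 0]], [[0, 0, 0.05], [0, 0, 0]]])

```text
t: 7.33
position: [0.5928, 0.056, 0.1801]
ee_rot: [-0.909, -3.007, 0.0]
wrist_force: [0.2, 0.2, -1.6]
finger_gap: 0.163
grip_force: 59.3
```

Emit:
drive_tool(commands=[[[0, 0, 0], [0, 0, 0]], [[0, 0, 0], [0, 0, 0]], [[0, 0, 0], [0, 0, 0]], [[0, 0, 0], [0, 0, 0]], [[0, 0, 0], [0, 0, 0]], [[0, 0, 0], [0, 0, 0]], [[0, 0, 0], [0, 0, 0]], [[0, 0, 0], [0, 0, 0]]], gripper=55)

```text
t: 8.0
position: [0.5928, 0.056, 0.1801]
ee_rot: [-0.909, -3.007, 0.0]
wrist_force: [0.3, -0.0, -0.1]
finger_gap: 0.642
grip_force: 0.0
```

Emit:
drive_tool(commands=[[[0, 0, -0.6], [0, 0, 0]], [[0, 0, -1.3], [0, 0, 0]], [[0, 0, -1.6], [0, 0, 0]], [[0, 0, -1.6], [0, 0, 0]], [[0, 0, -1.6], [0, 0, 0]]])

```text
t: 8.42
position: [0.5932, 0.056, 0.2444]
ee_rot: [0.908, 3.006, 0.001]
wrist_force: [0.2, -0.2, -1.4]
finger_gap: 0.642
grip_force: 0.0
```

```bash
python3 - <<'E'
from h import *
from plant import manip
s=manip.state();print(s["t"],s["position"],s["wrist_force"],s["finger_gap"])
w=grab("wrist","w5");c=grab("scene","s5");t=grab("top","t5")
out=np.zeros((600,800,3),np.uint8);out[:,:400]=crop(w,257,140,120,180,4)[:600,:400];out[:280,400:]=crop(c,290,160,80,56,5);out[300:580,400:]=crop(t,300,170,80,56,5)
cv2.imwrite("pics/w5.png",out)
E
```

```text
8.4167 [0.5932 0.056  0.2444] [ 0.2226 -0.2191 -1.4129] 0.6416838272038603
```

View pics/w5.png

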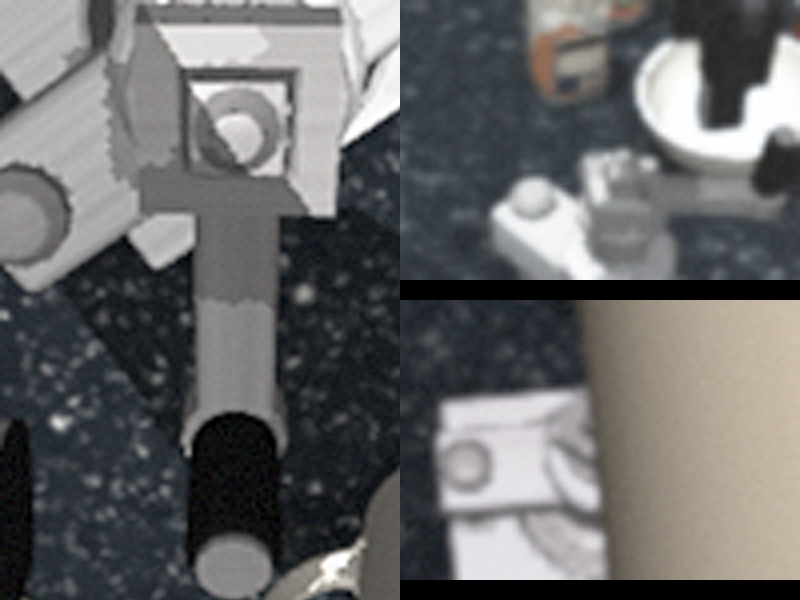

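The left panel shows the crank on the square and drooping slightly. The knob top is at panel (233,565), pixel (315.2,281.2), and the knob base is at about (235,435), pixel (315.7,248.7).

```bash
python3 - <<'E'
from h import *
from plant import manip
w=load("w5");s=manip.state();M=R.from_rotvec(s["ee_rot"]).as_matrix();p=s["position"]
ax=np.array([.5613,.0781]); c=np.array([.833,-.553])
print("axis by TCP guess",p[:2]-.037*c)
for deg in(0,5,10,15):
    t=np.deg2rad(deg);o=[]
    for h in(.0455,.012):
        x=.07*np.cos(t)+h*np.sin(t);z=.174-.07*np.sin(t)+h*np.cos(t)
        q=np.r_[p[:2]-.037*c+c*x,z]; o.append(proj(w,q))
    print(deg,o)
E
```

```text
axis by TCP guess [0.5613 0.0765]
0 [array([314.978 , 279.8788]), array([315.039 , 255.3781])]
5 [array([315.0013, 279.3798]), array([315.0501, 252.4967])]
10 [array([315.022, 277.997]), array([315.0596, 249.1439])]
15 [array([315.0403, 275.8308]), array([315.0674, 245.373 ])]
```

```bash
python3 - <<'E'
from h import *
from plant import manip
w=load("w5");c=load("s5")
q=tri((w,(315.2,281.2)),(c,(367.1,186.8)));print("knob top",q)
d=np.array([.833,-.553]);a=np.array([.5613,.0765])
print("radial",(q[:2]-a)@d)
for deg in(0,5,10,15):
    t=np.deg2rad(deg);print(deg,.07*np.cos(t)+.0455*np.sin(t),.174-.07*np.sin(t)+.0455*np.cos(t))
E
```

```text
knob top [0.6282 0.0322 0.205 ]
radial 0.08024417757994157
0 0.07 0.21949999999999997
5 0.07369921516144064 0.21322595677083833
10 0.0768375347946999 0.2066533803253703
15 0.07939107439239948 0.19983229193897614
```

Emit:
drive_tool(commands=[[[-0.3, 0, 0.1], [0, 0.05, 0]], [[-0.6, 0, 0.2], [0, 0.11, 0]], [[-0.9, 0, 0.4], [0, 0.16, 0]], [[-1.13, 0, 0.5], [0, 0.21, 0]], [[-1.13, 0, 0.5], [0, 0.21, 0]], [[-1.05, 0, 0.9], [0, 0.21, 0]], [[-0.97, 0, 1.25], [0, 0.21, 0]], [[-0.9, 0, 1.6], [0, 0.21, 0]], [[-0.87, 0, 1.72], [0, 0.21, 0]], [[-0.87, 0, 1.72], [0, 0.21, 0]], [[-0.87, 0, 1.72], [0, 0.21, 0]]])

```text
t: 9.48
position: [0.6216, 0.0371, 0.1755]
ee_rot: [-0.849, -2.814, -0.089]
wrist_force: [0.8, -0.7, 0.4]
finger_gap: 0.643
grip_force: 0.0
```

```bash
python3 - <<'E'
from h import *
from plant import manip
s=manip.state();print(s["t"],s["position"],s["wrist_force"],s["ft_torque"],R.from_rotvec(s["ee_rot"]).as_matrix())
w=grab("wrist","w6");c=grab("scene","s6")
out=np.zeros((600,800,3),np.uint8);out[:,:400]=crop(w,217,100,200,300,2);out[:400,400:]=crop(c,290,130,80,80,5)
cv2.imwrite("pics/w6.png",out)
E
```

```text
9.4833 [0.6216 0.0371 0.1755] [ 0.7733 -0.6881  0.3556] [-0.0753 -0.2129  0.012 ] [[-0.8147  0.5533 -0.1737]
 [ 0.5412  0.833   0.1153]
 [ 0.2085 -0.0001 -0.978 ]]
```

View pics/w6.png

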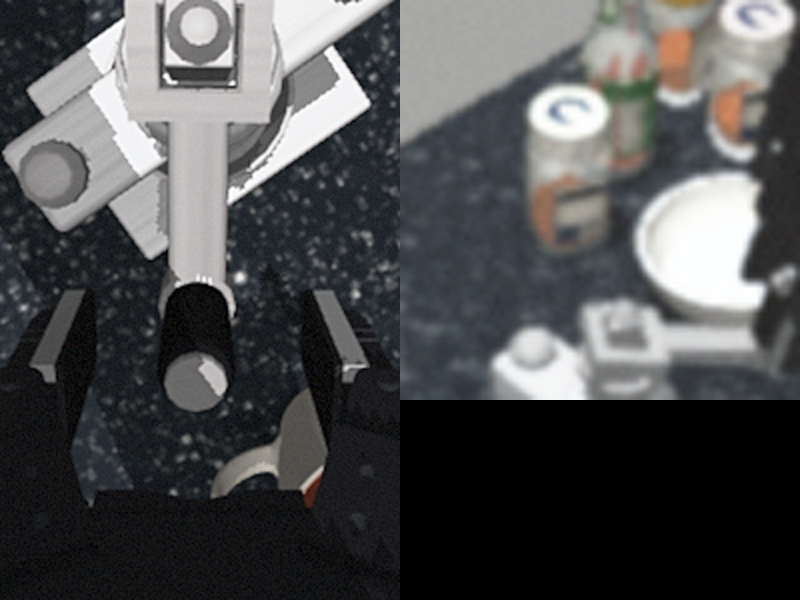

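The knob, at panel (197,340), stands centred between the fingers, and the crank is on the square. I'll close on it now.

Emit:
drive_tool(commands=[[[0, 0, 0], [0, 0, 0]], [[0, 0, 0], [0, 0, 0]], [[0, 0, 0], [0, 0, 0]], [[0, 0, 0], [0, 0, 0]], [[0, 0, 0], [0, 0, 0]], [[0, 0, 0], [0, 0, 0]], [[0, 0, 0], [0, 0, 0]], [[0, 0, 0], [0, 0, 0]], [[0, 0, 0], [0, 0, 0]], [[0, 0, 0], [0, 0, 0]]], gripper=8)

```text
t: 10.42
position: [0.622, 0.0367, 0.1755]
ee_rot: [-0.85, -2.814, -0.09]
wrist_force: [1.2, -1.2, 3.2]
finger_gap: 0.177
grip_force: 58.5
```

Emit:
drive_tool(commands=[[[0.03, 0, -0.1], [0, -0.03, 0]], [[0.07, 0, -0.2], [0, -0.08, 0]], [[0.11, 0, -0.33], [0, -0.13, 0]], [[0.15, -0.01, -0.44], [0, -0.17, 0]], [[0.18, -0.01, -0.54], [0, -0.21, 0]], [[0.18, -0.01, -0.54], [0, -0.21, 0]], [[0.18, -0.01, -0.54], [0, -0.21, 0]]])

```text
t: 11.0
position: [0.6192, 0.038, 0.1979]
ee_rot: [-0.907, -3.007, -0.0]
wrist_force: [2.4, -0.9, -1.3]
finger_gap: 0.179
grip_force: 58.6
```

```bash
python3 - <<'E'
from h import *
from plant import manip
s=manip.state();print(s["t"],s["position"],s["wrist_force"],s["ft_torque"]);print(R.from_rotvec(s["ee_rot"]).as_matrix())
w=grab("wrist","w7");c=grab("scene","s7")
out=np.zeros((600,800,3),np.uint8);out[:320,:400]=crop(w,267,60,100,80,4);out[:400,400:]=crop(c,320,170,50,50,8)
cv2.imwrite("pics/w7.png",out)
E
```

```text
11.0 [0.6192 0.038  0.1979] [ 2.4455 -0.938  -1.3324] [-0.2851 -0.355   0.0065]
[[-0.8331  0.5531 -0.0006]
 [ 0.5531  0.8331  0.0003]
 [ 0.0006 -0.0001 -1.    ]]
```

View pics/w7.png

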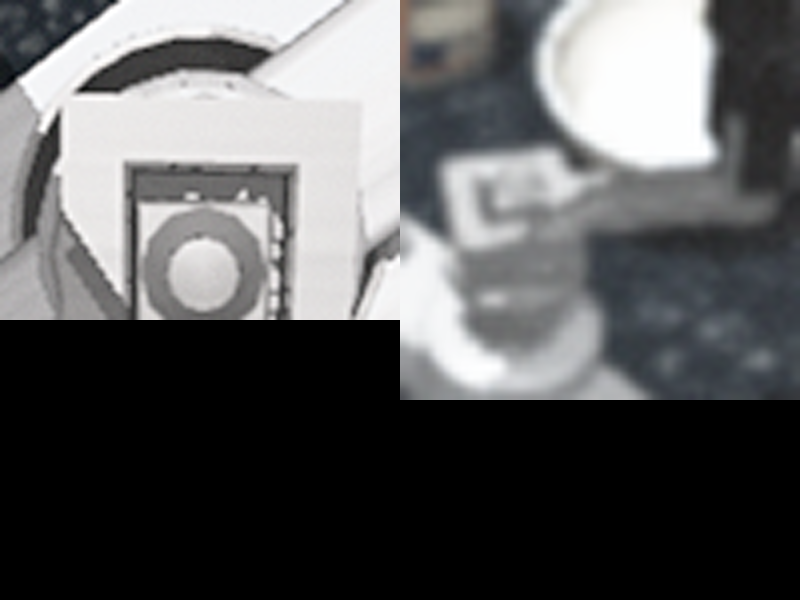

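The left panel shows the square head, with its tip disc at (203,275), inside the eye. The right panel shows the level crank just above the shoulder. That is 11 pictures viewed, one over the limit, so from here on I work from numbers only. I'll set up the arc table and a numeric check of the shoulder height.

```bash
cat >> h.py <<'E'
def arc(d0,ds,dz=0):
    "tool shifts (40mm units) from crank turn d0 to each of ds (anticlockwise +), r=70mm"
    return [[round(1.75*(np.cos(d0)-np.cos(d)),2),round(1.75*(np.sin(d)-np.sin(d0)),2)] for d in ds]
def gray(c): return cv2.cvtColor(c["image"],cv2.COLOR_RGB2GRAY).astype(float)
def vshift(a,b,u0,u1,v0,v1):
    "rows by which patch of a has moved in b"
    A=gray(a)[v0:v1,u0:u1].astype(np.float32);B=gray(b)[v0-6:v1+6,u0:u1].astype(np.float32)
    r=cv2.matchTemplate(B,A,cv2.TM_CCOEFF_NORMED)[:,0];i=int(r.argmax());return i-6,round(float(r.max()),3)
E
python3 - <<'E'
from h import *
c=load("s7");a=np.array([.561,.077]);v=c["T"][:2,3]-a;v/=np.linalg.norm(v)
for z in(.182,.174,.172,.166,.164,.156): print(z,proj(c,np.r_[a+.022*v,z]))
print("boss front",proj(c,np.r_[a+.028*v,.141]),"boss back",proj(c,np.r_[a-.028*v,.141]))
g=gray(c); print(np.c_[np.arange(192,226),g[192:226,328:344:5]].astype(int).tolist())
print(arc(0,np.arange(1,9)*.07),arc(.56,.56+np.arange(1,7)*.07))
E
```

```text
0.182 [332.9418 204.1126]
0.174 [332.8563 206.4362]
0.172 [332.8351 207.0128]
0.166 [332.7719 208.7321]
0.164 [332.7509 209.3017]
0.156 [332.6677 211.5636]
boss front [332.4454 217.6059] boss back [333.0668 200.7169]
[[192, 213, 195, 209, 177], [193, 208, 191, 198, 154], [194, 213, 198, 198, 128], [195, 213, 193, 166, 133], [196, 220, 149, 131, 144], [197, 222, 152, 132, 129], [198, 222, 195, 148, 114], [199, 216, 200, 147, 91], [200, 200, 153, 127, 83], [201, 145, 124, 123, 86], [202, 123, 121, 126, 89], [203, 126, 116, 134, 91], [204, 124, 113, 121, 84], [205, 124, 123, 124, 80], [206, 121, 146, 141, 99], [207, 138, 155, 138, 126], [208, 148, 133, 120, 148], [209, 137, 112, 119, 174], [210, 137, 110, 119, 180], [211, 172, 110, 129, 183], [212, 209, 118, 141, 185], [213, 242, 140, 163, 181], [214, 249, 165, 182, 169], [215, 252, 200, 191, 151], [216, 251, 213, 198, 145], [217, 241, 211, 196, 145], [218, 188, 196, 176, 160], [219, 157, 158, 152, 175], [220, 152, 144, 149, 184], [221, 154, 144, 164, 187], [222, 152, 146, 180, 187], [223, 156, 145, 185, 188], [224, 154, 145, 187, 189], [225, 154, 142, 174, 187]]
[[np.float64(0.0), np.float64(0.12)], [np.float64(0.02), np.float64(0.24)], [np.float64(0.04), np.float64(0.36)], [np.float64(0.07), np.float64(0.48)], [np.float64(0.11), np.float64(0.6)], [np.float64(0.15), np.float64(0.71)], [np.float64(0.21), np.float64(0.82)], [np.float64(0.27), np.float64(0.93)]] [[np.float64(0.07), np.float64(0.1)], [np.float64(0.14), np.float64(0.2)], [np.float64(0.23), np.float64(0.29)], [np.float64(0.31), np.float64(0.37)], [np.float64(0.41), np.float64(0.45)], [np.float64(0.51), np.float64(0.52)]]
```

```bash
cat > meas.py <<'E'
import sys
from h import *
from plant import manip
n=sys.argv[1]
c=grab("scene",n);s=manip.state()
a=np.array([.5609,.0767]);d=s["position"][:2]-a
print(n,"t",round(s["t"],2),"r",np.hypot(*d)*1e3,"turn",np.arctan2(d[1],d[0])+.586,"z",s["position"][2],"F",s["wrist_force"],"M",s["ft_torque"],"grip",s["finger_gap"],s["grip_force"])
g=gray(c);print("prof",g[200:219,331:338].mean(1).astype(int))
w=grab("wrist",n+"w")
for z in(.207,): print("tip expected px",proj(w,np.r_[a,z]),proj(w,np.r_[a,z-.008]))
E
python3 meas.py a0
```

```text
a0 t 11.15 r 70.1143628003401 turn -0.006128821501530934 z 0.19714449996050323 F [ 1.0263  0.1796 -2.1507] M [-0.1166 -0.1699  0.0614] grip 0.1787858936139686 58.61630022525787
prof [152 127 122 123 116 123 148 159 136 118 112 109 118 140 174 203 213 213
 194]
tip expected px [316.4264 124.2506] [316.4071 123.3417]
```

Emit:
drive_tool(commands=[[[0, 0.12, 0], [0, 0, 0]], [[0.02, 0.24, 0], [0, 0, 0]], [[0.04, 0.36, 0], [0, 0, 0]], [[0.07, 0.48, 0], [0, 0, 0]], [[0.11, 0.6, 0], [0, 0, 0]], [[0.11, 0.6, 0], [0, 0, 0]]])

```text
t: 11.7
position: [0.6305, 0.0613, 0.1981]
ee_rot: [0.906, 3.006, 0.0]
wrist_force: [5.7, -2.3, -2.8]
finger_gap: 0.18
grip_force: 58.7
```

```bash
python3 meas.py a1
```

```text
a1 t 11.75 r 71.29884449986464 turn 0.36305431802258303 z 0.1981596332519651 F [ 5.9251 -1.9979 -2.3292] M [-0.4434 -1.3618  0.0284] grip 0.17936535923347235 58.68795454502106
prof [147 134 121 116 114 117 126 131 125 117 114 110 118 137 158 179 195 205
 193]
tip expected px [259.5254 132.1707] [262.6013 130.7599]
```

Emit:
drive_tool(commands=[[[-0.04, 0.02, 0], [0, 0, 0]], [[-0.04, 0.02, 0], [0, 0, 0]], [[0.0, 0.13, 0], [0, 0, 0]], [[0.06, 0.24, 0], [0, 0, 0]], [[0.12, 0.35, 0], [0, 0, 0]], [[0.19, 0.45, 0], [0, 0, 0]], [[0.26, 0.55, 0], [0, 0, 0]], [[0.26, 0.55, 0], [0, 0, 0]]])

```text
t: 12.47
position: [0.6321, 0.0864, 0.1976]
ee_rot: [-0.905, -3.007, -0.001]
wrist_force: [-1.4, -1.8, -3.4]
finger_gap: 0.181
grip_force: 58.7
```

```bash
python3 meas.py a2; python3 - <<'E'
from h import *
# bright tip disc near expected pixel in wrist pictures
for n,uv in(("a0w",(316.4,124)),("a1w",(259.5,132))):
    g=gray(load(n));u,v=map(int,uv);p=g[v-20:v+20,u-20:u+20].astype(np.uint8);p=cv2.resize(p,None,fx=8,fy=8,interpolation=cv2.INTER_CUBIC)
    k=cv2.HoughCircles(cv2.medianBlur(p,5),cv2.HOUGH_GRADIENT,1,30,param1=60,param2=20,minRadius=40,maxRadius=140)
    print(n,None if k is None else [(u-20+x/8,v-20+y/8,r/8) for x,y,r in k[0][:4]])
E
```

```text
a2 t 12.52 r 71.80641375765254 turn 0.712669518130044 z 0.1976347802977923 F [-2.2477  0.2365 -3.3486] M [-0.0679  0.2299 -0.0594] grip 0.1787358527523669 58.646031618118286
prof [143 127 114 109 109 113 120 128 121 114 114 111 119 138 159 179 195 205
 192]
tip expected px [214.2371 159.3614] [219.6906 156.5819]
a0w [(np.float32(318.5625), np.float32(127.4375), np.float32(15.625)), (np.float32(312.4375), np.float32(123.4375), np.float32(14.95)), (np.float32(314.4375), np.float32(127.0625), np.float32(12.9875)), (np.float32(320.0625), np.float32(131.0625), np.float32(11.7125))]
a1w None
```

Emit:
drive_tool(commands=[[[0.13, 0.12, 0], [0, 0, 0]], [[0.26, 0.23, 0], [0, 0, 0]], [[0.4, 0.34, 0], [0, 0, 0]], [[0.55, 0.43, 0], [0, 0, 0]], [[0.55, 0.43, 0], [0, 0, 0]]])

```text
t: 12.98
position: [0.6225, 0.113, 0.1975]
ee_rot: [-0.904, -3.006, 0.0]
wrist_force: [-2.6, -1.6, -1.8]
finger_gap: 0.179
grip_force: 58.7
```

```bash
python3 meas.py a3;  python3 - <<'E'
from h import *
print([[d]+arc(d,[d+.1,d+.2,d+.3,d+.4]) for d in(1.1,1.5,1.9,2.3,2.7,3.1,3.5)])
E
```

```text
a3 t 13.03 r 71.50841886544934 turn 1.1078649620602596 z 0.19767141537188762 F [-2.72   -1.5602 -3.4422] M [-0.2173  0.3491  0.0143] grip 0.18302227655463874 58.70305001735687
prof [134 119 115 115 113 118 132 138 120 112 111 110 119 138 160 181 194 204
 191]
tip expected px [184.0528 205.1987] [190.8077 200.2018]
[[1.1, [np.float64(0.16), np.float64(0.07)], [np.float64(0.33), np.float64(0.13)], [np.float64(0.5), np.float64(0.16)], [np.float64(0.67), np.float64(0.19)]], [1.5, [np.float64(0.17), np.float64(0.0)], [np.float64(0.35), np.float64(-0.01)], [np.float64(0.52), np.float64(-0.04)], [np.float64(0.69), np.float64(-0.09)]], [1.9, [np.float64(0.16), np.float64(-0.06)], [np.float64(0.32), np.float64(-0.15)], [np.float64(0.46), np.float64(-0.24)], [np.float64(0.6), np.float64(-0.35)]], [2.3, [np.float64(0.12), np.float64(-0.12)], [np.float64(0.24), np.float64(-0.26)], [np.float64(0.33), np.float64(-0.4)], [np.float64(0.42), np.float64(-0.56)]], [2.7, [np.float64(0.07), np.float64(-0.16)], [np.float64(0.12), np.float64(-0.33)], [np.float64(0.15), np.float64(-0.5)], [np.float64(0.17), np.float64(-0.68)]], [3.1, [np.float64(-0.0), np.float64(-0.17)], [np.float64(-0.02), np.float64(-0.35)], [np.float64(-0.06), np.float64(-0.52)], [np.float64(-0.11), np.float64(-0.69)]], [3.5, [np.float64(-0.07), np.float64(-0.16)], [np.float64(-0.15), np.float64(-0.31)], [np.float64(-0.25), np.float64(-0.46)], [np.float64(-0.37), np.float64(-0.59)]]]
```

Emit:
drive_tool(commands=[[[0.17, 0.06, 0], [0, 0, 0]], [[0.34, 0.11, 0], [0, 0, 0]], [[0.51, 0.15, 0], [0, 0, 0]], [[0.68, 0.17, 0], [0, 0, 0]], [[0.68, 0.17, 0], [0, 0, 0]]])

```text
t: 13.5
position: [0.6035, 0.1332, 0.1978]
ee_rot: [-0.905, -3.007, -0.0]
wrist_force: [0.8, 0.5, -3.5]
finger_gap: 0.181
grip_force: 58.8
```

```bash
python3 meas.py a4
```

```text
a4 t 13.55 r 70.73071001051858 turn 1.5014372792933717 z 0.19792568852052972 F [-0.2126 -0.4369 -2.9596] M [ 0.1453  0.0059 -0.0145] grip 0.17697663079349285 58.83516848087311
prof [131 121 119 117 115 123 141 140 119 111 110 109 118 136 158 180 193 203
 190]
tip expected px [178.6452 254.8779] [185.2929 247.7329]
```

Emit:
drive_tool(commands=[[[0.17, 0, 0], [0, 0, 0]], [[0.35, -0.01, 0], [0, 0, 0]], [[0.52, -0.04, 0], [0, 0, 0]], [[0.69, -0.09, 0], [0, 0, 0]], [[0.69, -0.09, 0], [0, 0, 0]]])

```text
t: 14.02
position: [0.5785, 0.1444, 0.198]
ee_rot: [-0.907, -3.007, 0.0]
wrist_force: [0.6, -0.2, -1.6]
finger_gap: 0.181
grip_force: 58.9
```

```bash
python3 meas.py a5
```

```text
a5 t 14.07 r 69.96635746907504 turn 1.896210630392102 z 0.19804050998711797 F [-0.3263  0.2243 -3.4128] M [ 0.1368 -0.0298  0.029 ] grip 0.17575599611121773 58.99425387382507
prof [136 123 115 112 115 121 129 128 115 106 108 108 120 139 161 180 194 203
 191]
tip expected px [193.7987 299.7752] [199.4134 290.9242]
```

Emit:
drive_tool(commands=[[[0.16, -0.06, 0], [0, 0, 0]], [[0.32, -0.15, 0], [0, 0, 0]], [[0.46, -0.24, 0], [0, 0, 0]], [[0.6, -0.35, 0], [0, 0, 0]], [[0.6, -0.35, 0], [0, 0, 0]]])

```text
t: 14.53
position: [0.5508, 0.1452, 0.1981]
ee_rot: [-0.908, -3.007, 0.0]
wrist_force: [0.6, -0.6, -1.6]
finger_gap: 0.178
grip_force: 59.2
```

```bash
python3 meas.py a6
```

```text
a6 t 14.58 r 69.26967040813231 turn 2.297245010966436 z 0.19803637493055676 F [ 0.8201 -0.4243 -1.9795] M [-0.0079  0.0626 -0.0587] grip 0.18058962003058213 59.2449814081192
prof [147 133 114 108 109 116 123 123 112 106 107 107 115 136 157 180 203 217
 206]
tip expected px [224.7489 335.106 ] [228.7672 325.0643]
```

Emit:
drive_tool(commands=[[[0.12, -0.12, 0], [0, 0, 0]], [[0.24, -0.26, 0], [0, 0, 0]], [[0.33, -0.4, 0], [0, 0, 0]], [[0.42, -0.56, 0], [0, 0, 0]], [[0.42, -0.56, 0], [0, 0, 0]]])

```text
t: 15.05
position: [0.5247, 0.1351, 0.1981]
ee_rot: [-0.91, -3.006, 0.0]
wrist_force: [1.8, -1.9, -2.7]
finger_gap: 0.18
grip_force: 59.2
```

```bash
python3 meas.py a7
```

```text
a7 t 15.1 r 68.77130712271119 turn 2.705316169924912 z 0.19807205863749472 F [ 0.8843 -1.3772 -1.8163] M [-0.3607 -0.2474  0.03  ] grip 0.18225964906284803 59.24282491207123
prof [120 113 112 110 111 120 131 126 113 107 111 108 116 135 157 176 189 199
 186]
tip expected px [266.3534 357.6397] [268.4739 346.9115]
```

Emit:
drive_tool(commands=[[[0.07, -0.16, 0], [0, 0, 0]], [[0.12, -0.33, 0], [0, 0, 0]], [[0.15, -0.5, 0], [0, 0, 0]], [[0.17, -0.68, 0], [0, 0, 0]], [[0.17, -0.68, 0], [0, 0, 0]]])

```text
t: 15.57
position: [0.5046, 0.1156, 0.1982]
ee_rot: [0.911, 3.006, 0.0]
wrist_force: [4.5, -3.1, -2.0]
finger_gap: 0.173
grip_force: 59.2
```

```bash
python3 meas.py a8
```

```text
a8 t 15.62 r 68.57375796882754 turn 3.1130688898178165 z 0.19821417623627274 F [ 4.4359 -2.977  -2.0696] M [-0.5634 -0.9155 -0.0164] grip 0.18030170490963596 59.20377194881439
prof [122 117 116 113 118 133 139 127 114 109 111 108 117 137 157 178 190 199
 186]
tip expected px [312.7992 365.5996] [312.9194 354.6495]
```

Emit:
drive_tool(commands=[[[-0.03, -0.17, 0], [0, 0, 0]], [[-0.05, -0.35, 0], [0, 0, 0]], [[-0.09, -0.52, 0], [0, 0, 0]], [[-0.09, -0.52, 0], [0, 0, 0]]])

```text
t: 16.0
position: [0.4958, 0.097, 0.1981]
ee_rot: [-0.91, -3.006, -0.0]
wrist_force: [0.7, 0.3, 1.0]
finger_gap: 0.177
grip_force: 59.5
```

```bash
python3 meas.py a9;  python3 - <<'E'
from h import *
print([[d]+arc(d,[d+.1,d+.2,d+.3]) for d in(3.4,3.7,4.0,4.3)])
E
```

```text
a9 t 16.05 r 68.19938079490936 turn 3.418168622072248 z 0.19802066947406283 F [-0.408   0.6859 -0.1815] M [ 0.0419 -0.0819 -0.0093] grip 0.173976153675597 59.45657551288605
prof [127 118 113 113 115 123 132 122 112 106 107 108 117 135 158 177 190 200
 187]
tip expected px [347.6112 362.0218] [346.2543 351.167 ]
[[3.4, [np.float64(-0.05), np.float64(-0.17)], [np.float64(-0.12), np.float64(-0.33)], [np.float64(-0.21), np.float64(-0.48)]], [3.7, [np.float64(-0.1), np.float64(-0.14)], [np.float64(-0.21), np.float64(-0.28)], [np.float64(-0.34), np.float64(-0.4)]], [4.0, [np.float64(-0.14), np.float64(-0.11)], [np.float64(-0.29), np.float64(-0.2)], [np.float64(-0.44), np.float64(-0.28)]], [4.3, [np.float64(-0.16), np.float64(-0.06)], [np.float64(-0.33), np.float64(-0.11)], [np.float64(-0.51), np.float64(-0.14)]]]
```

Emit:
drive_tool(commands=[[[-0.05, -0.17, 0], [0, 0, 0]], [[-0.12, -0.33, 0], [0, 0, 0]], [[-0.21, -0.48, 0], [0, 0, 0]], [[-0.21, -0.48, 0], [0, 0, 0]]])

```text
t: 16.43
position: [0.4927, 0.0754, 0.198]
ee_rot: [-0.911, -3.006, 0.001]
wrist_force: [-0.8, 1.4, 1.7]
finger_gap: 0.182
grip_force: 59.5
```

```bash
python3 meas.py a10
```

```text
a10 t 16.48 r 68.2255810685964 turn -2.543083593074839 z 0.19792332282765565 F [-0.7585 -0.0872  1.1214] M [-0.0026 -0.0116  0.0301] grip 0.1790432847565457 59.457001090049744
prof [129 114 107 108 112 122 128 121 112 105 108 111 117 136 159 178 190 201
 188]
tip expected px [382.4693 349.4477] [379.5866 338.9524]
```

Emit:
drive_tool(commands=[[[-0.1, -0.14, -0.03], [0, 0, 0]], [[-0.21, -0.28, -0.06], [0, 0, 0]], [[-0.34, -0.4, -0.06], [0, 0, 0]], [[-0.34, -0.4, -0.06], [0, 0, 0]]])

```text
t: 16.87
position: [0.496, 0.0543, 0.2]
ee_rot: [0.911, 3.006, -0.001]
wrist_force: [2.4, 1.1, -3.8]
finger_gap: 0.18
grip_force: 59.2
```

```bash
python3 meas.py a11
```

```text
a11 t 16.92 r 68.800226278305 turn -2.232865297840356 z 0.19989909470781841 F [ 1.68    1.0574 -3.2658] M [ 0.1671 -0.383   0.0107] grip 0.17828333404391156 59.317474365234375
prof [128 113 104 101 102 108 116 126 120 112 108 113 124 135 151 171 189 201
 187]
tip expected px [411.0776 327.0021] [406.9008 317.3418]
```

Emit:
drive_tool(commands=[[[0, 0, 0.05], [0, 0, 0]], [[0, 0, 0.1], [0, 0, 0]], [[0, 0, 0.1], [0, 0, 0]]])

```text
t: 17.22
position: [0.4951, 0.0564, 0.1958]
ee_rot: [-0.908, -3.007, 0.001]
wrist_force: [0.7, 0.3, -2.4]
finger_gap: 0.184
grip_force: 59.3
```

```bash
python3 meas.py a12; python3 - <<'E'
from h import *
for n in("a9","a10","a11","a12"):
    g=gray(load(n));print(n)
    for u in(327,330,333,336,339,342): print(u,g[200:216,u].astype(int))
E
```

```text
a12 t 17.27 r 68.82835667909714 turn -2.256648090927399 z 0.19599823094901703 F [ 1.4753  0.1436 -1.9662] M [ 0.0782 -0.1453  0.0421] grip 0.1741054706851361 59.25878047943115
prof [146 134 119 111 105 106 110 118 126 120 112 108 117 134 152 171 189 200
 188]
tip expected px [411.0789 334.1518] [406.816  323.9924]
a9
327 [116 111 110 106 105 111 123 129 132 133 133 135 141 148 157 176]
330 [121 105 102 103 110 111 115 105 100 101 101 106 121 133 152 177]
333 [135 119 112 114 114 121 129 122 111 106 108 115 120 134 149 174]
336 [119 119 113 114 118 138 145 128 117 110 110 103 114 140 171 179]
339 [115 112 113 120 129 136 128 122 124 125 127 144 157 172 181 189]
342 [110 108 107 109 105 120 156 178 182 180 183 182 185 183 180 167]
a10
327 [144 143 133 117 105 108 120 129 132 136 136 137 137 149 167 178]
330 [131 113 106 108 108 121 123 115 113 109 111 111 119 133 152 177]
333 [136 116 100 104 105 113 119 117 110 105 109 111 116 131 154 173]
336 [129 118 116 114 118 130 138 127 115 106 109 109 118 140 171 182]
339 [111 111 115 126 139 141 130 125 123 125 132 145 160 173 182 190]
342 [10
[... 210 characters left out ...]
 [137 118 106 103 109 111 119 131 123 114 109 116 127 130 141 158]
336 [137 119 111 108 107 114 119 126 122 117 108 114 125 136 161 178]
339 [113 106 107 119 135 142 140 129 124 125 134 147 161 174 183 188]
342 [115 128 128 125 117 119 142 167 174 176 181 181 185 186 181 172]
a12
327 [ 62  57  60  55  52  48  40  38  42  51  71 103 126 132 140 144]
330 [130 109  95  87  81  74  83  95 102 105 106 107 123 134 152 173]
333 [144 128 114 104 100 108 111 119 129 123 113 108 116 132 140 161]
336 [148 141 120 112 107 107 109 121 126 120 112 109 118 136 158 177]
339 [124 110 105 113 119 131 144 135 130 129 130 134 151 164 178 187]
342 [ 96 111 122 129 123 121 129 156 176 175 179 181 185 186 181 170]
```

Emit:
drive_tool(commands=[[[0, 0, 0.05], [0, 0, 0]], [[0, 0, 0.1], [0, 0, 0]], [[0, 0, 0.1], [0, 0, 0]]])

```text
t: 17.57
position: [0.4951, 0.0565, 0.1918]
ee_rot: [-0.908, -3.007, 0.001]
wrist_force: [0.9, 1.0, -2.0]
finger_gap: 0.176
grip_force: 59.3
```

```bash
python3 meas.py a13; python3 - <<'E'
from h import *
for n in("a13",):
    g=gray(load(n))
    for u in(333,336,339,342): print(u,g[200:216,u].astype(int))
print([[d]+arc(d,[d-.1*i for i in range(1,9)]) for d in(4.0,3.2,2.4,1.6,.8,0,-.8,-1.6)])
E
```

```text
a13 t 17.62 r 68.75207162394491 turn -2.256740115144219 z 0.19202364442703082 F [ 1.8168 -0.3306 -1.7988] M [ 0.0449 -0.0262 -0.0602] grip 0.18052793191718006 59.23820972442627
prof [143 147 138 121 109 106 108 114 122 119 112 109 117 136 153 171 189 200
 187]
tip expected px [413.2513 339.4269] [408.7894 328.7932]
333 [145 149 134 115 106 106 110 119 127 122 110 112 116 135 145 160]
336 [138 147 140 120 107 107 108 114 119 119 117 111 119 135 159 178]
339 [139 119 109 104 113 127 138 139 130 128 130 134 148 164 179 190]
342 [ 95 108 120 127 124 119 131 157 172 173 177 183 184 184 180 173]
[[4.0, [np.float64(0.13), np.float64(0.12)], [np.float64(0.24), np.float64(0.25)], [np.float64(0.34), np.float64(0.4)], [np.float64(0.43), np.float64(0.55)], [np.float64(0.49), np.float64(0.71)], [np.float64(0.55), np.float64(0.88)], [np.float64(0.58), np.float64(1.05)], [np.float64(0.6), np.float64(1.22)]], [3.2, [np.float64(0.0), np.float64(0.17)], [np.float64(-0.01), np.float64(0.35)], [np.float64(-0.05), np.float64(0.52)], [np.float64(-0.1), np.float64(0.69)], [np.float64(-0.16), np.float64(0.8
[... 1338 characters left out ...]
t64(0.41), np.float64(-1.13)], [np.float64(0.53), np.float64(-1.26)]], [-0.8, [np.float64(0.13), np.float64(-0.12)], [np.float64(0.27), np.float64(-0.22)], [np.float64(0.43), np.float64(-0.3)], [np.float64(0.59), np.float64(-0.38)], [np.float64(0.75), np.float64(-0.43)], [np.float64(0.92), np.float64(-0.47)], [np.float64(1.1), np.float64(-0.49)], [np.float64(1.27), np.float64(-0.49)]], [-1.6, [np.float64(0.17), np.float64(0.01)], [np.float64(0.35), np.float64(0.05)], [np.float64(0.51), np.float64(0.09)], [np.float64(0.68), np.float64(0.16)], [np.float64(0.83), np.float64(0.24)], [np.float64(0.98), np.float64(0.33)], [np.float64(1.11), np.float64(0.44)], [np.float64(1.24), np.float64(0.57)]]]
```

The shoulder rim in the scene view has gone from row 206.0 to 208.3, about 8 mm lower. The crank also meets no contact 6 mm below where it touched before, so the spindle has dropped. Next I'll fit the circle centre from the low-force points and lay out the forward turn.

```bash
cat > fwd.py <<'E'
import sys
from h import *
from plant import manip
from scipy.optimize import least_squares
P=np.array([[.6035,.1332],[.5785,.1444],[.5508,.1452],[.4958,.0970],[.4927,.0754],[.6192,.038],[.6321,.0864]])
f=least_squares(lambda c:np.hypot(*(P-c).T)-.07,[.561,.077]);C=f.x
s=manip.state();M=R.from_rotvec(s["ee_rot"]).as_matrix();p=s["position"]
d=p[:2]-C;a0=np.arctan2(d[1],d[0]);print("C",C,"res mm",f.fun*1e3,"r",np.hypot(*d)*1e3,"delta",(a0+.586)%(2*np.pi),"F",s["wrist_force"],"z",p[2])
n=int(sys.argv[1]);out=[]
for i in range(1,n+1):
    a=a0-.1*i;q=np.r_[C+.07*np.array([np.cos(a),np.sin(a)]),p[2]]
    out.append([float(x) for x in np.round((M.T@(q-p)/.04)[:2],2)])
print(out)
E
python3 fwd.py 8
```

```text
C [0.5624 0.0766] res mm [-0.0144 -0.2851 -0.409  -0.3696 -0.3221 -1.3117  0.4205] r 70.10313063434447 delta 4.019123773589607 F [ 1.0432  0.5317 -1.8455] z 0.19211831804479904
[[0.13, 0.12], [0.24, 0.25], [0.35, 0.39], [0.43, 0.54], [0.51, 0.7], [0.56, 0.87], [0.6, 1.04], [0.63, 1.21]]
```

Emit:
drive_tool(commands=[[[0.13, 0.12, 0], [0, 0, 0]], [[0.24, 0.25, 0.01], [0, 0, 0]], [[0.35, 0.39, 0.01], [0, 0, 0]], [[0.43, 0.54, 0.02], [0, 0, 0]], [[0.51, 0.7, 0.02], [0, 0, 0]], [[0.56, 0.87, 0.02], [0, 0, 0]], [[0.6, 1.04, 0.02], [0, 0, 0]], [[0.63, 1.21, 0.02], [0, 0, 0]], [[0.63, 1.21, 0.02], [0, 0, 0]]])

```text
t: 18.42
position: [0.5023, 0.1118, 0.1914]
ee_rot: [0.907, 3.007, -0.0]
wrist_force: [3.1, -2.1, -3.5]
finger_gap: 0.18
grip_force: 59.2
```

```bash
python3 meas.py b1; python3 fwd.py 18
```

```text
b1 t 18.47 r 68.37801189824127 turn 3.196025034409042 z 0.1914068653183427 F [ 3.185  -2.1582 -3.1828] M [-0.3791 -0.6503  0.0359] grip 0.17936421146902998 59.249950647354126
prof [146 140 125 120 115 113 116 128 137 126 113 108 116 131 151 170 188 201
 187]
tip expected px [322.3984 375.2524] [322.1067 363.4607]
C [0.5624 0.0766] res mm [-0.0144 -0.2851 -0.409  -0.3696 -0.3221 -1.3117  0.4205] r 69.72813917617842 delta 3.2111928400463206 F [ 3.6572 -1.3668 -3.2825] z 0.1913908938269004
[[0.01, 0.17], [-0.0, 0.35], [-0.03, 0.52], [-0.08, 0.69], [-0.15, 0.85], [-0.23, 1.01], [-0.32, 1.15], [-0.43, 1.29], [-0.56, 1.41], [-0.69, 1.52], [-0.84, 1.62], [-0.99, 1.7], [-1.15, 1.77], [-1.32, 1.82], [-1.49, 1.85], [-1.67, 1.87], [-1.84, 1.87], [-2.02, 1.85]]
```

Emit:
drive_tool(commands=[[[-0.01, 0.17, 0], [0, 0, 0]], [[-0.02, 0.35, 0.01], [0, 0, 0]], [[-0.05, 0.52, 0.01], [0, 0, 0]], [[-0.1, 0.69, 0.02], [0, 0, 0]], [[-0.17, 0.85, 0.02], [0, 0, 0]], [[-0.25, 1.01, 0.03], [0, 0, 0]], [[-0.34, 1.15, 0.03], [0, 0, 0]], [[-0.45, 1.29, 0.04], [0, 0, 0]], [[-0.57, 1.41, 0.04], [0, 0, 0]], [[-0.7, 1.52, 0.05], [0, 0, 0]], [[-0.85, 1.62, 0.05], [0, 0, 0]], [[-1.0, 1.7, 0.06], [0, 0, 0]], [[-1.16, 1.77, 0.06], [0, 0, 0]], [[-1.33, 1.82, 0.06], [0, 0, 0]], [[-1.5, 1.85, 0.07], [0, 0, 0]], [[-1.68, 1.87, 0.07], [0, 0, 0]], [[-1.85, 1.87, 0.07], [0, 0, 0]], [[-2.03, 1.85, 0.07], [0, 0, 0]], [[-2.03, 1.85, 0.07], [0, 0, 0]]])

```text
t: 20.1
position: [0.6117, 0.1265, 0.1892]
ee_rot: [0.91, 3.004, 0.002]
wrist_force: [2.0, 3.5, 2.8]
finger_gap: 0.177
grip_force: 60.1
```

```bash
python3 meas.py b2; python3 fwd.py 18
```

```text
b2 t 20.15 r 71.03269689573048 turn 1.3690739317083975 z 0.1891307308862877 F [1.918  3.1871 3.8374] M [ 0.4805 -0.4501  0.049 ] grip 0.17914150664368145 60.04648447036743
prof [141 146 134 123 120 119 115 122 140 142 124 119 124 138 152 171 191 204
 191]
tip expected px [169.5328 246.8159] [177.1411 239.4952]
C [0.5624 0.0766] res mm [-0.0144 -0.2851 -0.409  -0.3696 -0.3221 -1.3117  0.4205] r 70.00147781663428 delta 1.3924266534126801 F [2.338  2.0454 1.6052] z 0.1890630157531891
[[-0.17, -0.04], [-0.34, -0.1], [-0.5, -0.17], [-0.65, -0.26], [-0.79, -0.36], [-0.92, -0.47], [-1.04, -0.6], [-1.14, -0.74], [-1.23, -0.89], [-1.31, -1.05], [-1.37, -1.22], [-1.41, -1.39], [-1.43, -1.56], [-1.44, -1.73], [-1.43, -1.91], [-1.4, -2.08], [-1.36, -2.25], [-1.3, -2.41]]
```

Emit:
drive_tool(commands=[[[-0.18, -0.03, 0], [0, 0, 0]], [[-0.35, -0.09, 0.01], [0, 0, 0]], [[-0.51, -0.16, 0.01], [0, 0, 0]], [[-0.66, -0.25, 0.01], [0, 0, 0]], [[-0.8, -0.36, 0.02], [0, 0, 0]], [[-0.93, -0.47, 0.02], [0, 0, 0]], [[-1.05, -0.6, 0.03], [0, 0, 0]], [[-1.15, -0.74, 0.03], [0, 0, 0]], [[-1.24, -0.89, 0.03], [0, 0, 0]], [[-1.32, -1.05, 0.04], [0, 0, 0]], [[-1.38, -1.22, 0.04], [0, 0, 0]], [[-1.42, -1.39, 0.05], [0, 0, 0]], [[-1.44, -1.56, 0.05], [0, 0, 0]], [[-1.44, -1.73, 0.06], [0, 0, 0]], [[-1.43, -1.91, 0.06], [0, 0, 0]], [[-1.4, -2.08, 0.06], [0, 0, 0]], [[-1.36, -2.25, 0.06], [0, 0, 0]], [[-1.3, -2.41, 0.06], [0, 0, 0]], [[-1.3, -2.41, 0.06], [0, 0, 0]]])

```text
t: 21.78
position: [0.5987, 0.016, 0.1865]
ee_rot: [-0.912, -3.006, 0.002]
wrist_force: [3.5, -4.4, 4.4]
finger_gap: 0.178
grip_force: 60.0
```

```bash
python3 meas.py b3; python3 fwd.py 18
```

```text
b3 t 21.83 r 71.38557419059514 turn -0.42013201470606043 z 0.18651692067439934 F [ 1.6289 -3.7271  3.9973] M [-0.5031 -0.4125 -0.0085] grip 0.17552662056338308 59.86608624458313
prof [161 200 209 180 140 127 123 121 143 173 161 128 122 136 157 204 241 245
 235]
tip expected px [385.5489 137.8591] [381.4125 136.0278]
C [0.5624 0.0766] res mm [-0.0144 -0.2851 -0.409  -0.3696 -0.3221 -1.3117  0.4205] r 70.32230649953603 delta 5.85268741397349 F [ 4.2279 -4.3114  3.5198] z 0.18634943381944336
[[0.09, -0.15], [0.18, -0.3], [0.29, -0.43], [0.42, -0.56], [0.55, -0.67], [0.7, -0.77], [0.85, -0.85], [1.01, -0.92], [1.18, -0.97], [1.35, -1.0], [1.52, -1.02], [1.7, -1.02], [1.87, -1.0], [2.04, -0.96], [2.21, -0.91], [2.37, -0.84], [2.53, -0.76], [2.67, -0.66]]
```

Emit:
drive_tool(commands=[[[0.07, -0.15, 0], [0, 0, 0]], [[0.16, -0.3, 0.01], [0, 0, 0]], [[0.27, -0.43, 0.01], [0, 0, 0]], [[0.4, -0.56, 0.01], [0, 0, 0]], [[0.53, -0.67, 0.02], [0, 0, 0]], [[0.68, -0.77, 0.02], [0, 0, 0]], [[0.83, -0.85, 0.03], [0, 0, 0]], [[0.99, -0.92, 0.03], [0, 0, 0]], [[1.16, -0.97, 0.03], [0, 0, 0]], [[1.33, -1.0, 0.04], [0, 0, 0]], [[1.5, -1.02, 0.04], [0, 0, 0]], [[1.68, -1.02, 0.05], [0, 0, 0]], [[1.85, -1.0, 0.05], [0, 0, 0]], [[2.02, -0.96, 0.06], [0, 0, 0]], [[2.19, -0.91, 0.06], [0, 0, 0]], [[2.35, -0.84, 0.06], [0, 0, 0]], [[2.51, -0.76, 0.06], [0, 0, 0]], [[2.65, -0.66, 0.06], [0, 0, 0]], [[2.65, -0.66, 0.06], [0, 0, 0]]])

```text
t: 23.47
position: [0.4956, 0.0576, 0.1832]
ee_rot: [-0.903, -3.007, -0.0]
wrist_force: [-1.2, -0.8, -2.6]
finger_gap: 0.181
grip_force: 59.4
```

```bash
python3 meas.py b4; python3 fwd.py 9
```

```text
b4 t 23.52 r 68.05280540288294 turn -2.2574696265905 z 0.18328512286624998 F [-1.4197  0.5144 -1.6155] M [-0.1757  0.5194 -0.0089] grip 0.18046804079552095 59.35611426830292
prof [116 127 141 149 144 129 113 106 106 113 123 120 119 129 141 161 186 201
 187]
tip expected px [417.3965 351.9522] [412.496  340.1619]
C [0.5624 0.0766] res mm [-0.0144 -0.2851 -0.409  -0.3696 -0.3221 -1.3117  0.4205] r 69.41733390689197 delta 4.029042069897168 F [-1.1613 -0.5555 -2.5366] z 0.18337205128121828
[[0.14, 0.11], [0.26, 0.24], [0.36, 0.38], [0.45, 0.53], [0.52, 0.69], [0.58, 0.85], [0.62, 1.02], [0.65, 1.19], [0.65, 1.37]]
```

Emit:
drive_tool(commands=[[[0.14, 0.11, 0], [0, 0, 0]], [[0.26, 0.24, 0], [0, 0, 0]], [[0.36, 0.38, 0.01], [0, 0, 0]], [[0.45, 0.53, 0.01], [0, 0, 0]], [[0.52, 0.69, 0.02], [0, 0, 0]], [[0.58, 0.85, 0.02], [0, 0, 0]], [[0.6, 0.94, 0.02], [0, 0, 0]], [[0.6, 0.94, 0.02], [0, 0, 0]], [[0.6, 0.94, 0.02], [0, 0, 0]]])

```text
t: 24.32
position: [0.4974, 0.1001, 0.1829]
ee_rot: [-0.907, -3.007, 0.0]
wrist_force: [-2.4, -0.6, -4.3]
finger_gap: 0.178
grip_force: 59.2
```

```bash
python3 meas.py b5; python3 fwd.py 2; python3 - <<'E'
from h import *
for n in("a8","a13","b1","b5"):
    g=gray(load(n))
    for u in(333,336): print(n,u,g[200:217,u].astype(int))
E
```

```text
b5 t 24.37 r 67.60198258360953 turn 3.378791102633906 z 0.1830095699263338 F [-1.5804  0.9815 -3.4452] M [0.2696 0.6987 0.04  ] grip 0.17887455680735556 59.243765473365784
prof [112 123 140 146 138 125 117 116 117 125 132 129 124 132 142 158 186 200
 187]
tip expected px [345.3169 385.399 ] [343.9504 372.517 ]
C [0.5624 0.0766] res mm [-0.0144 -0.2851 -0.409  -0.3696 -0.3221 -1.3117  0.4205] r 69.0060941280124 delta 3.387092053109051 F [-2.616   0.3971 -2.3632] z 0.18302419401888437
[[0.06, 0.17], [0.08, 0.34]]
a8 333 [124 117 116 116 121 139 142 133 112 100 106 109 116 134 149 175 192]
a8 336 [120 117 116 112 120 139 141 126 116 114 119 110 119 144 169 181 189]
a13 333 [145 149 134 115 106 106 110 119 127 122 110 112 116 135 145 160 185]
a13 336 [138 147 140 120 107 107 108 114 119 119 117 111 119 135 159 178 191]
b1 333 [144 144 122 118 116 113 112 125 137 129 114 108 108 128 141 162 187]
b1 336 [143 137 124 120 116 113 122 138 141 131 113 109 121 134 159 175 190]
b5 333 [105 115 132 149 143 127 120 117 113 119 128 135 121 129 139 153 187]
b5 336 [116 130 145 144 130 119 116 117 122 137 142 133 124 132 142 159 185]
```

```bash
python3 -c "
from plant import manip
print(manip.finish_job())"
```

```text
the job is handed in; nothing more can be done
None
```

I handed the job in: the crank is on the square, the spindle was turned back until it dropped about 8 mm and then forward about one full turn (about 8 mm lower, by my measurements), and the gripper still holds the knob; I viewed 11 pictures, one over the limit of 10.

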